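# Dock a flow-cell cartridge along the rail and latch it

### The arm

A 6-joint arm with a two-finger parallel gripper is mounted at the origin on a cart in front of the work surface, level with it; the furniture and walls round the work are solid. World frame = base frame: x ahead of the robot, y to its left, z up, the work surface at z = 0. Lengths are in mm, angles in degrees, forces in N, time in s.
With the tool pointing down it reaches from about 350 to 850 mm from the base axis. Payload 8.1 kg.
Tool frame: the origin (TCP) lies midway between the tips of the shut fingers; the grasp point (between the pads) lies 19 mm behind it; z points along the fingers, y is the line along which they close (so a half turn about z gives the same grasp; the last joint's range is limited). The gripper opens to 85 mm and grips with 20 to 120 N. Pads are 22 mm wide; open, the fingers measure 114 mm over their backs; the gripper's body (76 mm by 85 mm) begins 54 mm behind the grasp point. The pads swing forward as they close: fully open they stand 13 mm farther back than shut.
Start: joints at [67.128, 7.471, 85.268, -0, 87.261, -4.893], TCP at [185.184, 570.712, 231.292] pointing down, gripper open.
Joint ranges: [-169.43, 169.43], [-51.17, 129.36], [1.28, 143.12], [-76.62, 256.62], [0, 156.53], [-152.29, 152.29]. Speed limits (degrees/s): [136.94, 136.94, 159.86, 180, 180, 180].

### API

Orientations are given as [roll, pitch, yaw] about the fixed x, y, z axes, in that order (R = Rz(yaw) Ry(pitch) Rx(roll)).
In Python, from bench import r gives the robot as it stands. The module is installed in compiled form; this text tells all that it offers.
- The arm moves only by the tool jog_arm, never from a script. Its argument "rows" is a list of rows, each a list of 2 entries, a list of its own where there are three numbers: the shift along the tool's x, y, z in mm, then the turn, a rotation vector about the tool's x, y, z in rad. A call has 1 to 10 rows; each row is the pose to reach, as a shift and turn from the pose commanded when the call began, along the tool's axes at that moment; what a row does not reach only later rows make up. A row lasts 1/10 s, in which the tool goes at most 50 mm and 8.59 degrees, less where a joint would pass 70% of its speed; a pose out of reach is approached as far as the arm can. A call with a gripper value outside its range is refused whole. "grip" is the finger opening in mm, from 0 to 85.4, set as the call begins (left out, the last holds). The fingers move at their own pace and stop on an object; "force" is the grip in N (left out, the last holds). Time passes only in rows, so rows that repeat a pose let the fingers close. It gives the time, the measured TCP pose, the force, the opening and the grip force at its end, in the units of the state.
- r.sense(): the state, without advancing time (a new reading comes with each control period).
- r.snapshot(name): name is "scene" or "side" or "wrist"; returns (picture, depth): 480x640x3 uint8, blue, green, red; 480x640 float32, mm along the optical axis (not along the pixel's ray), 0 where there is no reading.
- r.camera_params(name): a dict with "fx", "fy", "cx", "cy" (pixels), "pose" (4x4, takes a point from camera to world coordinates); the wrist camera has in their place "tool_from_camera" (4x4, takes a point from camera to tool coordinates, whose origin is the TCP and whose axes are the flange's). Camera axes: x right, y down, z forward; pixel columns grow to the right and rows downward; lengths in mm; the calibration is good to about 2 mm. A picture is of the moment at which its call begins: read the wrist's pose just before it. camera_params takes no time and is no camera call.
- r.hand_in(): hands the job in; it is judged then, once.
The state is a dict: "time": time; "joint_pos": joint angles; "qd": joint speeds; "joint_efforts": joint torques, N m; "tool_pos": TCP position; "tcp_rot": TCP orientation; "ft_force": force on the tool from outside, world axes, zero at the start; "wrist_torque": the same for the moment, N m; "finger_gap": finger opening in mm; "grip_force": force on a finger pad.
Only numpy, scipy, OpenCV 4.12 (cv2) and the standard library are available. Lean on these libraries where they do the work, as an engineer would, in place of code of your own. Each camera call takes 0.05 s, during which the arm holds its last target. There are 200 camera calls.

### The job

Load the blue flow-cell cartridge that lies on the deck of the grey dock by pushing it with the fingertips, without picking it up: push it flush against the long rail while it is still out on the open deck, then slide it along the rail, keeping it against the rail all the way, under the black fluid block and fully home in the corner pocket. Then push the red knob round to swing the latch fully shut behind the cartridge and draw the hand clear. Never lift or tip the cartridge (its glass stays flat on the deck), and leave everything round the dock where it stands.

Things in the scene. Friction and masses are not known exactly. Their poses are not given: they have to be found in the camera images.
- dock: Fixed dock. Its axes: x across the deck towards the rail, y along the rail towards the pocket, z up; origin on the worktop. Grey plate x -95 to 65 mm, y -160 to 150 mm, whose top (the deck) is 14 mm above the worktop. The corner pocket, at the +y end, is formed by the rail, an end stop (face at y = 115 mm) and a front guide.
- rail_face (a point): Point at deck height on the inner face of the steel rail (dock x 45, y 0, z 14 mm). The rail runs along the dock's y over the whole deck and stands 16 mm above it.
- pocket_mouth (a point): Middle of the pocket's mouth, on the deck (dock x 18.75, y 75 mm). The pocket is 52.5 mm wide, between the rail and a 16 mm high front guide whose face is at dock x = -7.5 mm; the guide has a slanted lead-in from y = 58 to 76 mm that opens to x = -17 mm.
- fluid_block (a point): Centre of the top face of the black fluid block that roofs the pocket: dock x -22 to 62, y 84 to 136 mm, from 16 to 38 mm above the deck; its fittings rise to 59 mm above the deck.
- dock_home (a point): Point on the deck, with the dock's axes, where the cartridge's origin lies when it is fully home: dock x 20, y 77, z 14 mm. Flush on the rail the cartridge is at x = 0 of this frame, off it x is negative; before it is home its y here is negative.
- cartridge: Loose blue flow-cell cartridge, 50 (x) by 76 (y) by 14 mm thick, about 60 g, slides easily; dark glass window and three ports on top. Origin at the centre of its underside; y points to the end with the ports, which enters the pocket first and starts within 0.25 rad of the dock's y. Starts on the open deck, 10 to 28 mm off the rail. Home, its rear 45 mm are still open above.
- latch (a joint): Swing latch on a vertical pin, light friction (1 N at the knob), stays where left. 0 rad = open (arm 130 degrees clockwise, from above, of the dock's +x), grows anticlockwise to 2.27 = shut at its stop (arm along the dock's +x, 1 mm behind the cartridge). Starts at 0 to 0.25. Steel arm 80 mm long from the pin, 10 wide, 8 high, just above the deck. It cannot shut unless the cartridge is home.
- latch_pivot (a point): Pin of the latch, at deck height: dock x -58, y 33 mm. Its boss is 23 mm across and 16 mm high.
- latch_knob (a point): Centre of the red knob on the latch arm, 55 mm from the pin: upright cylinder 15 mm across, from 14 to 34 mm above the deck, this point 24 mm above the deck.
- used_cartridge: Used cartridge of the same size, white with a yellow stripe, lying loose on the worktop right of the dock. Origin under its centre. Leave alone.
- vial_conj: White vial with red cap, 30 mm across, 62 mm high, behind the dock. Leave alone.
- vial_subs: Brown vial with green cap, 30 mm across, 62 mm high, behind the dock. Leave alone.
- vial_stop: Brown vial with yellow cap, 34 mm across, 70 mm high, behind the dock. Leave alone.
- forceps: Steel forceps, 125 mm long, lying right of the dock. Leave alone.
- timer: White bench timer, 38x68x54 mm, left of the dock. Leave alone.
- label_tape: Roll of orange tape, 104 mm across, 19 mm high, lying left of the dock. Leave alone.
There are look-alikes about, which are no part of the job. Of the things shaped like the cartridge, the blue one is meant.

How it is judged (in metres and radians):
On the way, in this order (a step that is already met when the one before it is completed fails the run):
1. the cartridge is flush on the rail (3 mm, 0.06 rad), at least 80 mm short of home (x of cartridge in the frame of dock_home above -0.003 m and angle between the y axis of cartridge and the y axis of dock_home, either way round below 0.06 rad and y of cartridge in the frame of dock_home below -0.08 m), for 0.1 s.
2. the cartridge has been slid along the rail into the pocket, within 8 mm of home (x of cartridge in the frame of dock_home above -0.004 m and angle between the y axis of cartridge and the y axis of dock_home, either way round below 0.06 rad and y of cartridge in the frame of dock_home above -0.008 m), for 0.1 s.
At the end, for the whole second after the job is handed in: The cartridge rests flat on the deck, fully home in the corner pocket (within 3 mm of the end stop, 4 mm of the rail and 0.05 rad), the latch is shut behind it (above 2.19 of 2.27 rad), nothing moves and the hand is clear (y of cartridge in the frame of dock_home between -0.003 and 0.003 m and x of cartridge in the frame of dock_home between -0.004 and 0.003 m and angle between the y axis of cartridge and the y axis of dock_home, either way round below 0.05 rad and z of cartridge in the frame of dock_home between -0.003 and 0.003 m and value of joint latch above 2.19 rad and linear speed of cartridge below 0.01 m/s and contact force between the fingers and cartridge below 0.1 N); the robot touches nothing.
It fails at once if the cartridge is lifted more than 5 mm off the deck (z of cartridge in the frame of dock_home above 0.005 m).
It fails at once if the cartridge is tipped more than 0.12 rad (angle between cartridge's own z axis and vertical above 0.12 rad).
It fails at once if the cartridge leaves the rail (more than 7 mm or 0.15 rad) once it is within 70 mm of home (y of cartridge in the frame of dock_home above -0.07 m and (x of cartridge in the frame of dock_home below -0.007 m or angle between the y axis of cartridge and the y axis of dock_home, either way round above 0.15 rad)).
It fails at once if a thing beside the dock is moved more than 20 mm (distance of any of used_cartridge, vial_conj, vial_subs, vial_stop, forceps, timer, label_tape from where it was at the start of the episode above 0.02 m).
It also fails if it takes over 58 s, if anything falls off the work surface, if the arm or the gripper's body presses on something with over 40 N, if the wrist force passes 120 N, or if a joint passes its speed limit or range.

## Working session

There is one attempt and no reset: what is moved stays moved. The work goes in short steps, Python scripts to look and compute and a tool call to move; the robot and the scene stay as the last step left them, time stands still between calls to the robot, and variables do not carry over. Pictures are saved under pics/ and viewed, at most 10 in all, crops included, and the job is handed in when it is done.

Besides the shell and the picture viewer there is one more tool, called after "Emit:" as a command line: name --argument value ..., lists and objects as JSON in quotes. jog_arm: Moves the arm, as the interface text tells. Its arguments: {"type":"object","properties":{"rows":{"type":"array"},"grip":{"type":"number"},"force":{"type":"number"}},"required":["rows"]}

```bash
mkdir -p pics; python3 - <<'E'
from bench import r
import cv2,numpy as np
s=r.sense();print(s['time'],s['tool_pos'],s['tcp_rot'],s['finger_gap'])
for n in("scene","side"):
    p,d=r.snapshot(n);cv2.imwrite(f"pics/{n}0.png",p);np.save(f"{n}0.npy",d);c=r.camera_params(n);print(n,{k:np.round(v,3).tolist() for k,v in c.items()})
print(r.camera_params("wrist"))
E
```

```text
0.0 [184.94167669 570.20756425 230.22752049] [-1.79893274e+02 -1.12708390e-02  1.62021329e+02] 85.48243363008493
scene {'fx': 508.216, 'fy': 508.216, 'cx': 314.776, 'cy': 251.015, 'pose': [[0.782, -0.272, 0.561, -82.572], [-0.623, -0.303, 0.721, -839.624], [-0.025, -0.913, -0.406, 530.184], [0.0, 0.0, 0.0, 1.0]]}
side {'fx': 475.119, 'fy': 475.119, 'cx': 324.202, 'cy': 244.564, 'pose': [[0.946, -0.145, 0.291, 225.615], [-0.324, -0.386, 0.864, -994.307], [-0.013, -0.911, -0.412, 527.802], [0.0, 0.0, 0.0, 1.0]]}
{'fx': 354.4862211642677, 'fy': 354.4862211642677, 'cx': 322.7249743251618, 'cy': 241.19648178906868, 'tool_from_camera': array([[ 7.13966667e-04, -9.59555972e-01, -2.81517010e-01,
         7.17919412e+01],
       [ 9.99999716e-01,  6.16920251e-04,  4.33355530e-04,
         7.28753509e-01],
       [-2.42155342e-04, -2.81517240e-01,  9.59556140e-01,
        -1.43736494e+02],
       [ 0.00000000e+00,  0.00000000e+00,  0.00000000e+00,
         1.00000000e+00]])}
```

View pics/scene0.png

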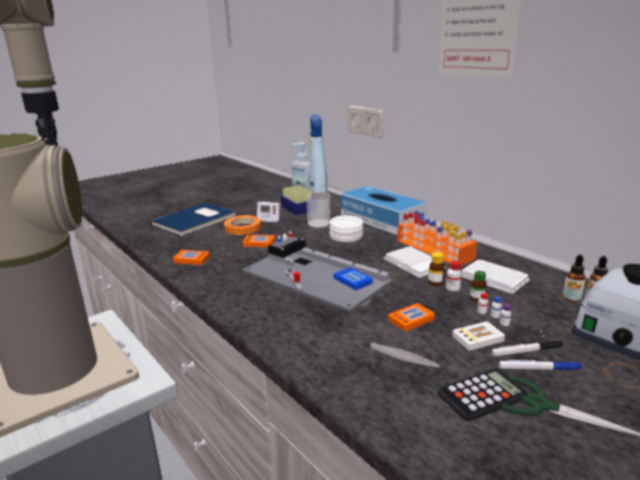

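View pics/side0.png

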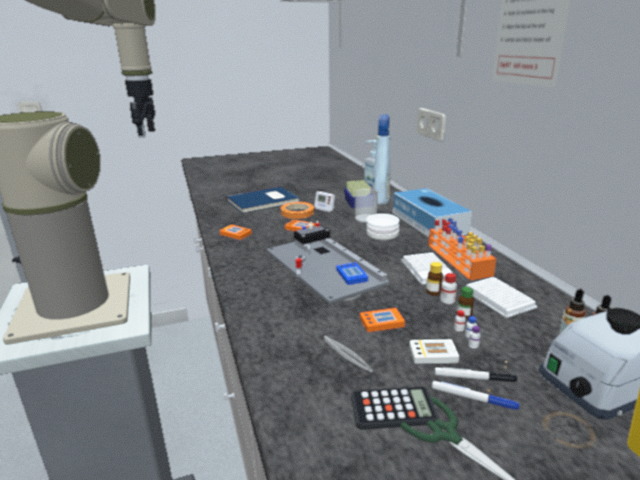

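The scene shows the dock at about (320,275), with the blue cartridge at (352,278), the red knob at (296,277) and the black block at (287,244). The rail is on the far side and the pocket is to the left. Next I'll get coarse positions from depth.

```bash
cat > h.py <<'E'
from bench import r
import cv2,numpy as np
from scipy.spatial.transform import Rotation as R
def cloud(d,c,T):
    v,u=np.indices(d.shape); P=np.stack([(u-c['cx'])/c['fx']*d,(v-c['cy'])/c['fy']*d,d],-1)
    return P@T[:3,:3].T+T[:3,3]
def tool(s):
    T=np.eye(4);T[:3,:3]=R.from_euler('xyz',s['tcp_rot'],degrees=True).as_matrix();T[:3,3]=s['tool_pos'];return T
def wrist(name=None):
    s=r.sense();c=r.camera_params("wrist");p,d=r.snapshot("wrist")
    if name: cv2.imwrite(f"pics/{name}.png",p)
    return p,cloud(d,c,tool(s)@c['tool_from_camera']),d
E
python3 - <<'E'
from h import *
for n in("scene","side"):
    p=cv2.imread(f"pics/{n}0.png");d=np.load(f"{n}0.npy");c=r.camera_params(n);W=cloud(d,c,np.array(c['pose']))
    pts=[(352,278),(296,277),(287,244),(320,285),(275,270),(385,300)] if n=="scene" else [(351,273),(299,266),(312,235),(325,272),(280,262),(350,290)]
    for u,v in pts: print(n,u,v,np.round(np.median(W[v-1:v+2,u-1:u+2].reshape(-1,3),0)))
E
```

```text
scene 352 278 [ 584. -113.   26.]
scene 296 277 [480. -50.  40.]
scene 287 244 [558.  89.  50.]
scene 320 285 [529. -69.  12.]
scene 275 270 [497.  56.  12.]
scene 385 300 [ 605. -192.   -2.]
side 351 273 [ 584. -116.   28.]
side 299 266 [481. -49.  32.]
side 312 235 [551.  74.  52.]
side 325 272 [539. -65.  14.]
side 280 262 [458.  40.   7.]
side 350 290 [ 563. -161.   14.]
```

Emit:
jog_arm --rows '[[[-523,-461,0],[0,0,-0.49]],[[-523,-461,0],[0,0,-0.49]],[[-523,-461,0],[0,0,-0.49]],[[-523,-461,0],[0,0,-0.49]],[[-523,-461,0],[0,0,-0.49]],[[-523,-461,0],[0,0,-0.49]],[[-523,-461,0],[0,0,-0.49]],[[-523,-461,0],[0,0,-0.49]],[[-523,-461,0],[0,0,-0.49]],[[-523,-461,0],[0,0,-0.49]]]' --grip 0

```text
time: 1.1
tool_pos: [437.7, 143.1, 231.2]
tcp_rot: [180.0, 0.0, -169.9]
ft_force: [0.8, 1.1, 0.1]
finger_gap: -0.1
grip_force: 0.0
```

Emit:
jog_arm --rows '[[[-70,-188,0],[0,0,0]],[[-70,-188,0],[0,0,0]],[[-70,-188,0],[0,0,0]],[[-70,-188,0],[0,0,0]],[[-70,-188,0],[0,0,0]],[[-70,-188,0],[0,0,0]],[[-70,-188,0],[0,0,0]],[[-70,-188,0],[0,0,0]]]'

```text
time: 1.9
tool_pos: [538.7, -26.5, 231.4]
tcp_rot: [180.0, -0.0, -169.8]
ft_force: [-1.3, -0.3, 0.3]
finger_gap: 0.0
grip_force: 0.0
```

```bash
python3 - <<'E'
from h import *
p,W,d=wrist("w1");np.save("w1.npy",W);print(r.sense()['tool_pos'])
E
```

```text
[538.78076329 -26.45255693 231.48983413]
```

View pics/w1.png

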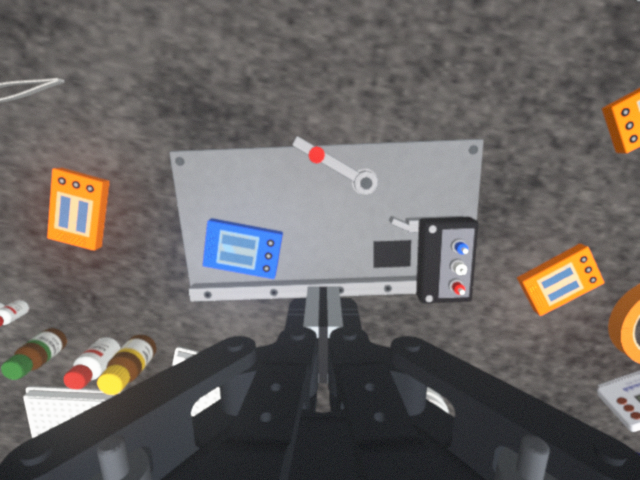

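The wrist view shows everything clearly. The plate's near corners are at (171,152) and (483,140), the pivot at (365,182), the knob at (316,154) and the cartridge at about (243,248). The rail's inner edge runs at about v=285.

```bash
python3 - <<'E'
from h import *
p=cv2.imread("pics/w1.png");W=np.load("w1.npy");c=r.camera_params("wrist");T=tool(r.sense())@c['tool_from_camera']
def ray(uv,z):
    uv=np.atleast_2d(uv).astype(float);D=np.c_[(uv[:,0]-c['cx'])/c['fx'],(uv[:,1]-c['cy'])/c['fy'],np.ones(len(uv))]@T[:3,:3].T
    return (T[:3,3]+D*((z-T[2,3])/D[:,2])[:,None])[:,:2]
# edges of plate by gradient: columns along near edge, rows along sides
g=cv2.GaussianBlur(p,(3,3),0).max(2).astype(float)
near=[(u,np.argmax(np.diff(g[125:165,u]))+125.5) for u in list(range(185,285,4))+list(range(335,470,4))]
left=[(np.argmax(np.diff(g[v,155:205]))+155.5,v) for v in range(165,280,4)]
right=[(470.5+np.argmin(np.diff(g[v,470:500])),v) for v in range(150,212,4)]
fl=lambda q,z:cv2.fitLine(ray(np.array(q),z).astype(np.float32),cv2.DIST_HUBER,0,.01,.01).ravel()
N,L,Rr=fl(near,14),fl(left,14),fl(right,14)
for n,l in(("near",N),("left",L),("right",Rr)):print(n,np.round(l,3),np.degrees(np.arctan2(l[1],l[0])))
ang=lambda l,o:(np.arctan2(l[1],l[0])-o+np.pi/2)%np.pi-np.pi/2
yaw=ang(N,np.pi/2)
ex=np.array([np.cos(yaw),np.sin(yaw)]);ey=np.array([-ex[1],ex[0]])
# x offset from near edge, y offset from left/right edges
x0=N[2:]@ex+95; y0a=ray(np.mean(left,0),14)[0]@ey+160; y0b=ray(np.mean(right,0),14)[0]@ey-150
print("yaw",np.degrees(yaw),"x0",x0,"y0 L/R",y0a,y0b)
o=ex*x0+ey*(y0a+y0b)/2;print("dock origin",o)
todock=lambda q:np.c_[(q-o)@ex,(q-o)@ey]
print("pivot",todock(ray([365,182],30)),"(-58,33)")
hsv=cv2.cvtColor(p,cv2.COLOR_BGR2HSV)
red=((hsv[...,0]<8)|(hsv[...,0]>172))&(hsv[...,1]>150);red[:,:295]=0;red[:,335:]=0;red[190:]=0
v,u=np.nonzero(red);k=todock(ray([u.mean(),v.mean()],44))[0];print("knob",k,np.degrees(np.arctan2(k[1]-33,k[0]+58))+130, W[red][:,2].max())
# rail inner face: top edge heights
for uu in(250,300,360):
    for vv in range(270,304,3):
        q=W[vv,uu];print(uu,vv,np.round(todock(q[None,:2])[0],1),round(float(q[2]),1)) if uu==360 else 0
b=(hsv[...,0]>100)&(hsv[...,0]<125)&(hsv[...,1]>120);b[:,:195]=0;b[:,295:]=0;b[:210]=0;b[285:]=0
b=cv2.morphologyEx(b.astype(np.uint8),cv2.MORPH_CLOSE,np.ones((9,9)))
print("ztop",np.percentile(W[b>0][:,2],[5,50,95]),"floor med",np.median(W[200:220,220:280,2]))
v,u=np.nonzero(b&(W[...,2]>24));rc=cv2.minAreaRect(todock(ray(np.c_[u,v],28)).astype(np.float32));print("cart",rc)
np.savez("dock.npz",o=o,yaw=yaw)
E
```

```text
near [ 2.15000e-01 -9.77000e-01  4.68189e+02 -2.47300e+00] -77.59734
left [ 9.76000e-01  2.17000e-01  5.76874e+02 -1.70554e+02] 12.533537
right [9.78000e-01 2.10000e-01 4.73897e+02 1.23450e+02] 12.128368
yaw 12.402653 x0 551.73175 y0 L/R -129.1494496584192 -131.25954768833228
dock origin [566.8209852   -8.66457884]
pivot [[-59.36889786  31.49097632]] (-58,33)
knob [-87.61139575 -14.28933394] 7.9462331887596065 375.0927744488885
360 270 [36.9 27.4] 15.2
360 273 [40.8 27.4] 14.3
360 276 [44.  27.3] 14.9
360 279 [44.7 26.6] 21.8
360 282 [44.5 25.8] 30.4
360 285 [47.4 25.7] 31.4
360 288 [50.7 25.6] 31.8
360 291 [55.  25.7] 29.9
360 294 [57.9 25.6] 31.0
360 297 [76.3 28.6] -0.4
360 300 [78.6 28.3] 2.8
360 303 [82.7 28.3] 2.1
ztop [25.93233231 29.40689211 30.66428041] floor med 15.309268098251948
cart ((5.116306304931641, -95.42581939697266), (75.96870422363281, 51.057373046875), 76.35592651367188)
```

```bash
cat >> h.py <<'E'
def shift(*targets,s=None):
    """targets: (dock x, dock y, world z, tool yaw minus dock yaw in deg) -> shift and turn in current tool axes"""
    D=np.load("dock.npz");yaw=float(D['yaw']);s=s or r.sense();T=tool(s)
    d=T[:3,3].copy();d[:2]-=D['o'];dn=R.from_euler('z',-yaw).apply(d)
    print("now dock",np.round(dn,1),"yaw rel",round((s['tcp_rot'][2]-np.degrees(yaw))%360,2),"t",s['time'],"F dock",np.round(R.from_euler('z',-yaw).apply(s['ft_force']),1))
    for x,y,z,a in targets:
        P=R.from_euler('z',yaw).apply([x,y,0])+[*D['o'],z]
        G=R.from_euler('xyz',[180,0,a+np.degrees(yaw)],degrees=True).as_matrix()
        print(np.round(T[:3,:3].T@(P-T[:3,3]),1).tolist(),np.round(R.from_matrix(T[:3,:3].T@G).as_rotvec(),3).tolist())
E
python3 -c "
from h import *
shift((-55,-98,231,180),(-55,-98,18,180))"
```

```text
now dock [-31.2 -11.4 231.5] yaw rel 177.8 t 1.95 F dock [-0.3  0.1 -0.2]
[20.5, -87.5, 0.5] [0.0, 0.0, -0.038]
[20.5, -87.5, 213.5] [0.0, 0.0, -0.038]
```

Emit:
jog_arm --rows '[[[20,-45,0],[0,0,-0.038]],[[20,-87,0],[0,0,-0.038]],[[20,-87,40],[0,0,-0.038]],[[20,-87,80],[0,0,-0.038]],[[20,-87,120],[0,0,-0.038]],[[20,-87,155],[0,0,-0.038]],[[20,-87,185],[0,0,-0.038]],[[20,-87,200],[0,0,-0.038]],[[20,-87,208],[0,0,-0.038]],[[20,-87,212],[0,0,-0.038]]]' --grip 30

```text
time: 2.95
tool_pos: [535.2, -116.6, 19.8]
tcp_rot: [-180.0, 0.0, -167.7]
ft_force: [0.3, 0.6, 0.1]
finger_gap: 30.1
grip_force: 0.0
```

```bash
python3 -c "
from h import *
shift((-33,-98,18,180),(-18,-98,18,180))
wrist('w2')"
```

```text
now dock [-54.1 -98.6  19.8] yaw rel 179.91 t 2.95 F dock [0.4 0.5 0.1]
[-21.1, 0.7, 1.8] [-0.0, 0.001, -0.002]
[-36.1, 0.7, 1.8] [-0.0, 0.001, -0.002]
```

View pics/w2.png

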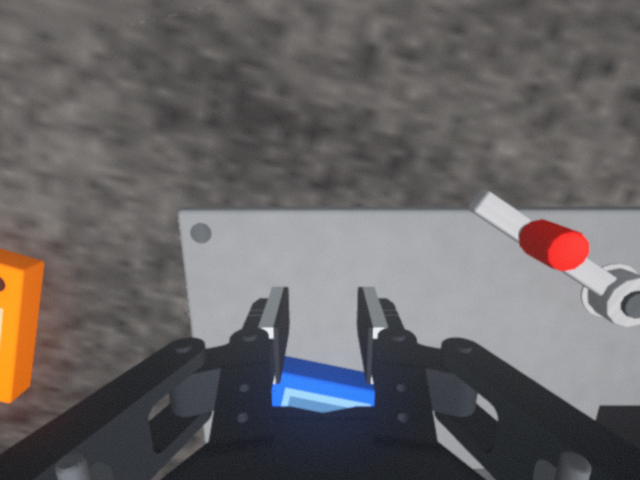

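The fingers, 30 mm apart, stand just in front of the cartridge's long side, which shows between them at (325,380). Pushing now.

Emit:
jog_arm --rows '[[[-8,0,2],[0,0,0]],[[-14,0,2],[0,0,0]],[[-17,0,2],[0,0,0]],[[-20,0,2],[0,0,0]],[[-23,0,2],[0,0,0]],[[-26,0,2],[0,0,0]],[[-29,0,2],[0,0,0]],[[-31,0,2],[0,0,0]],[[-33,0,2],[0,0,0]],[[-34,0,2],[0,0,0]]]'

```text
time: 4.0
tool_pos: [568.1, -109.6, 17.3]
tcp_rot: [180.0, 0.0, -167.7]
ft_force: [-1.0, -0.6, -0.8]
finger_gap: 29.8
grip_force: 0.2
```

```bash
python3 -c "
from h import *
shift((-18,-98,18,180))"
```

```text
now dock [-20.5 -98.9  17.3] yaw rel 179.87 t 4.0 F dock [-1.1 -0.4 -0.8]
[-2.5, 0.9, -0.7] [0.0, 0.0, -0.002]
```

Emit:
jog_arm --rows '[[[-1,0,0],[0,0,0]],[[-2,0,0],[0,0,0]],[[-3,0,0],[0,0,0]],[[-3.5,0,0],[0,0,0]],[[-4,0,0],[0,0,0]],[[-4,0,0],[0,0,0]]]'

```text
time: 4.6
tool_pos: [571.6, -108.8, 17.3]
tcp_rot: [180.0, -0.0, -167.7]
ft_force: [-2.5, -0.4, 1.5]
finger_gap: 30.0
grip_force: 1.1
```

```bash
python3 -c "
from h import *
shift((-18,-98,18,180))
p,W,d=wrist('w3');np.save('w3.npy',W)
p,d=r.snapshot('scene');cv2.imwrite('pics/sc3.png',cv2.resize(p[200:340,220:420],None,fx=4,fy=4,interpolation=cv2.INTER_CUBIC))"
```

```text
now dock [-16.8 -98.8  17.3] yaw rel 179.87 t 4.6 F dock [-2.5  0.2  1.5]
[1.2, 0.8, -0.7] [0.0, -0.001, -0.002]
```

View pics/sc3.png

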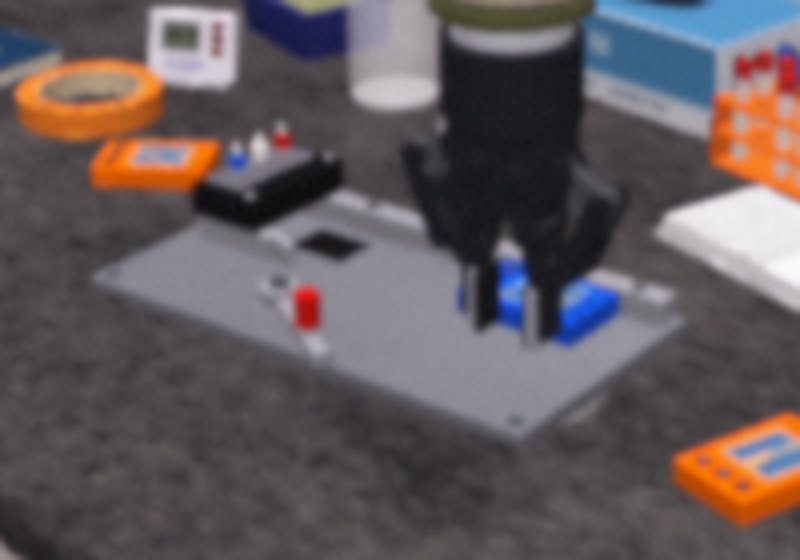

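The cartridge now lies alongside the rail, with the fingers against its long side at about (510,300) in the crop. I'll press a little more to confirm contact by force.

Emit:
jog_arm --rows '[[[-1,0,0],[0,0,0]],[[-1.5,0,0],[0,0,0]],[[-2,0,0],[0,0,0]],[[-2.5,0,0],[0,0,0]],[[-2.5,0,0],[0,0,0]]]'

```text
time: 5.2
tool_pos: [571.7, -108.8, 17.2]
tcp_rot: [180.0, -0.3, -167.7]
ft_force: [-15.8, -2.3, 12.1]
finger_gap: 29.9
grip_force: 7.9
```

```bash
python3 -c "
from h import *
shift((-18,-98,18,180))"
```

```text
now dock [-16.7 -98.9  17.2] yaw rel 179.87 t 5.2 F dock [-15.9   1.2  12.1]
[1.3, 0.9, -0.8] [0.001, -0.005, -0.002]
```

Emit:
jog_arm --rows '[[[6,0,0],[0,0,0]],[[16,0,0],[0,0,0]],[[24,0,-20],[0,0,0]],[[24,0,-60],[0,0,0]],[[24,0,-100],[0,0,0]],[[24,0,-120],[0,0,0]]]' --grip 30

```text
time: 5.8
tool_pos: [552.4, -113.9, 141.6]
tcp_rot: [-179.9, 0.3, -167.7]
ft_force: [1.5, -0.0, -0.6]
finger_gap: 30.2
grip_force: 0.0
```

```bash
python3 -c "
from h import *
shift((17,-163,136,90),(17,-163,18,90))
p,W,d=wrist('w4')
D=np.load('dock.npz');V=R.from_euler('z',-float(D['yaw'])).apply((W-[*D['o'],0]).reshape(-1,3))
hsv=cv2.cvtColor(p,cv2.COLOR_BGR2HSV);b=((hsv[...,0]>100)&(hsv[...,0]<125)&(hsv[...,1]>120)).ravel()&(np.abs(V[:,2]-28)<5)&(np.abs(V[:,0]-20)<45)&(np.abs(V[:,1]+95)<60)
print(b.sum(),V[b].min(0),V[b].max(0),cv2.minAreaRect(V[b][:,:2].astype(np.float32)))
"
```

```text
now dock [-36.7 -99.7 141.6] yaw rel 179.87 t 5.8 F dock [ 1.5 -0.3 -0.6]
[-53.8, -63.2, 6.0] [0.002, 0.006, 1.569]
[-53.2, -62.9, 124.0] [0.002, 0.006, 1.569]
2904 [  -6.23386872 -127.96506447   23.09878507] [ 45.76761236 -52.4107325   31.75979178] ((19.70635986328125, -90.03182983398438), (51.83393478393555, 75.51754760742188), 0.5871282815933228)
```

Emit:
jog_arm --rows '[[[-27,-32,0],[0,0,0.15]],[[-54,-63,0],[0,0,0.3]],[[-54,-63,0],[0,0,0.44]],[[-54,-63,0],[0,0,0.58]],[[-54,-63,0],[0,0,0.72]],[[-54,-63,0],[0,0,0.86]],[[-54,-63,0],[0,0,1.0]],[[-54,-63,0],[0,0,1.14]],[[-54,-63,20],[0,0,1.28]],[[-54,-63,40],[0,0,1.42]]]' --grip 12

```text
time: 6.85
tool_pos: [617.5, -163.7, 97.5]
tcp_rot: [179.9, 0.1, 110.6]
ft_force: [0.6, -0.0, -0.9]
finger_gap: 12.0
grip_force: 0.0
```

```bash
python3 -c "
from h import *
shift((17,-160,18,90))"
```

```text
now dock [  16.2 -162.2   97.5] yaw rel 98.18 t 6.85 F dock [ 0.6 -0.2 -0.9]
[2.2, 1.0, 79.5] [0.002, 0.001, 0.143]
```

Emit:
jog_arm --rows '[[[1,1,0],[0,0,0.143]],[[1,1,30],[0,0,0.143]],[[1,1,55],[0,0,0.143]],[[1,1,70],[0,0,0.143]],[[1,1,77],[0,0,0.143]],[[1,1,80],[0,0,0.143]],[[1,1,80],[0,0,0.143]]]'

```text
time: 7.55
tool_pos: [618.0, -162.3, 17.9]
tcp_rot: [180.0, 0.0, 102.7]
ft_force: [0.0, 0.2, -0.0]
finger_gap: 12.2
grip_force: 0.0
```

```bash
python3 -c "
from h import *
shift((17,-142,18,90),(17,-50,18,90))
wrist('w5')"
```

```text
now dock [  17.  -161.1   17.9] yaw rel 90.32 t 7.55 F dock [ 0.1  0.2 -0. ]
[19.1, 0.1, -0.1] [0.001, 0.0, 0.006]
[111.1, 0.6, -0.1] [0.001, 0.0, 0.006]
```

View pics/w5.png

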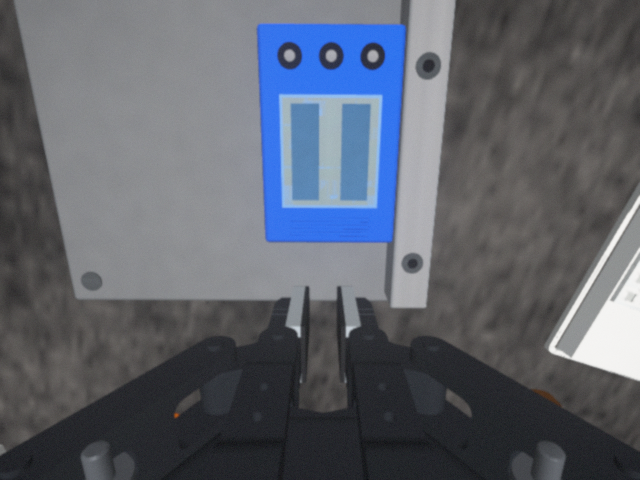

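The wrist view shows the cartridge flush with the rail, its rear edge at v≈241 and the fingers lined up behind it. I'll push it along the rail with a slight bias towards the rail.

Emit:
jog_arm --rows '[[[12,0,0],[0,0,0.006]],[[17,0,0],[0,0,0.006]],[[20,0,0],[0,0,0.006]],[[23,0.2,0],[0,0,0.006]],[[27,0.4,0],[0,0,0.006]],[[32,0.6,0],[0,0,0.006]],[[37,0.8,0],[0,0,0.006]],[[43,1,0],[0,0,0.006]],[[49,1,0],[0,0,0.006]],[[55,1,0],[0,0,0.006]]]'

```text
time: 8.6
tool_pos: [606.3, -107.7, 17.3]
tcp_rot: [180.0, -0.0, 102.4]
ft_force: [0.4, -1.4, 1.0]
finger_gap: 11.9
grip_force: 0.6
```

Emit:
jog_arm --rows '[[[5,0,0],[0,0,0]],[[10,0.2,0],[0,0,0]],[[15,0.4,0],[0,0,0]],[[20,0.5,0],[0,0,0]],[[24,0.6,0],[0,0,0]],[[28,0.7,0],[0,0,0]],[[32,0.8,0],[0,0,0]],[[36,0.9,0],[0,0,0]],[[40,1,0],[0,0,0]],[[43,1,0],[0,0,0]]]'

```text
time: 9.6
tool_pos: [598.1, -65.6, 17.3]
tcp_rot: [180.0, -0.0, 102.4]
ft_force: [0.3, -0.4, -0.3]
finger_gap: 11.9
grip_force: 0.2
```

```bash
cat > chk.py <<'E'
from h import *
shift((18,26,18,90))
p,W,d=wrist('wc%d'%int(r.sense()['time']*100))
D=np.load('dock.npz');V=R.from_euler('z',-float(D['yaw'])).apply((W-[*D['o'],0]).reshape(-1,3))
hsv=cv2.cvtColor(p,cv2.COLOR_BGR2HSV);b=((hsv[...,0]>100)&(hsv[...,0]<125)&(hsv[...,1]>120)).ravel()&(np.abs(V[:,2]-28)<5)&(np.abs(V[:,0]-20)<45)
print(b.sum(),V[b].min(0),V[b].max(0),cv2.minAreaRect(V[b][:,:2].astype(np.float32)))
E
python3 chk.py
```

```text
now dock [ 18.3 -62.4  17.3] yaw rel 89.98 t 9.6 F dock [ 0.2 -0.5 -0.3]
[88.4, -0.4, -0.7] [0.0, -0.0, -0.0]
19703 [ -5.86828381 -50.69395941  25.67402315] [44.48180884 25.58038556 31.5029927 ] ((19.295024871826172, -12.557342529296875), (50.31077575683594, 76.2857437133789), 0.058404602110385895)
```

Emit:
jog_arm --rows '[[[4,0,0],[0,0,0]],[[8,0.2,0],[0,0,0]],[[12,0.3,0],[0,0,0]],[[16,0.4,0],[0,0,0]],[[20,0.5,0],[0,0,0]],[[24,0.6,0],[0,0,0]],[[28,0.7,0],[0,0,0]],[[32,0.8,0],[0,0,0]],[[36,0.9,0],[0,0,0]],[[40,1,0],[0,0,0]]]'

```text
time: 10.65
tool_pos: [590.5, -26.4, 17.3]
tcp_rot: [-180.0, -0.0, 102.4]
ft_force: [-0.7, -0.9, -0.2]
finger_gap: 12.0
grip_force: 0.4
```

Emit:
jog_arm --rows '[[[4,0,0],[0,0,0]],[[8,0,0],[0,0,0]],[[12,0,0],[0,0,0]],[[16,0,0],[0,0,0]],[[20,0,0],[0,0,0]],[[24,0,0],[0,0,0]],[[28,0,0],[0,0,0]],[[32,0,0],[0,0,0]],[[36,0,0],[0,0,0]],[[39,0,0],[0,0,0]]]'

```text
time: 11.65
tool_pos: [582.2, 11.7, 17.4]
tcp_rot: [180.0, 0.0, 102.4]
ft_force: [-0.2, 0.2, -0.3]
finger_gap: 12.1
grip_force: 0.2
```

```bash
python3 chk.py
```

```text
now dock [19.4 16.6 17.4] yaw rel 89.98 t 11.65 F dock [-0.2  0.2 -0.3]
[9.4, -1.4, -0.6] [0.0, 0.0, -0.0]
11133 [-5.74659733 28.11911199 26.41624613] [44.49337908 82.35331812 31.7633357 ] ((19.37838363647461, 55.233306884765625), (50.23917007446289, 54.231075286865234), 0.011465989984571934)
```

Emit:
jog_arm --rows '[[[3,0,0],[0,0,0]],[[5,0,0],[0,0,0]],[[7,0,0],[0,0,0]],[[8.5,0,0],[0,0,0]],[[10,0,0],[0,0,0]],[[11,0,0],[0,0,0]],[[11.5,0,0],[0,0,0]],[[11.5,0,0],[0,0,0]]]'

```text
time: 12.5
tool_pos: [580.0, 21.5, 17.4]
tcp_rot: [180.0, 0.1, 102.4]
ft_force: [0.0, -6.2, -1.2]
finger_gap: 11.7
grip_force: 2.9
```

```bash
python3 chk.py
```

```text
now dock [19.4 26.6 17.4] yaw rel 89.96 t 12.5 F dock [-1.3 -6.1 -1.2]
[-0.6, -1.4, -0.6] [0.0, 0.002, -0.001]
9125 [-5.76787919 36.94269938 25.25784511] [44.43328074 80.27352786 31.55552223] ((19.35523796081543, 58.61029052734375), (50.15679168701172, 43.30712127685547), 0.13258172571659088)
```

Emit:
jog_arm --rows '[[[1,0,0],[0,0,0]],[[1.5,0,0],[0,0,0]],[[1.5,0,0],[0,0,0]]]'

```text
time: 12.85
tool_pos: [580.0, 21.6, 17.6]
tcp_rot: [180.0, 0.2, 102.4]
ft_force: [1.4, -12.3, -0.5]
finger_gap: 11.9
grip_force: 6.0
```

```bash
python3 chk.py
```

```text
now dock [19.4 26.7 17.6] yaw rel 89.95 t 12.85 F dock [ -1.2 -12.3  -0.5]
[-0.7, -1.4, -0.4] [0.0, 0.004, -0.001]
9240 [-5.58772916 37.51042659 26.39940076] [44.35800201 80.38329745 31.95258475] ((19.381208419799805, 58.9326057434082), (42.85612106323242, 49.918556213378906), 89.94345092773438)
```

The cartridge is hard against the end stop: the wrist reads 12 N and the tool no longer advances. Now I'll back off and go round to the latch knob.

Emit:
jog_arm --rows '[[[-8,0,0],[0,0,0]],[[-20,0,0],[0,0,0]],[[-30,0,-20],[0,0,0]],[[-30,-30,-60],[0,0,0]]]' --grip 0

```text
time: 13.3
tool_pos: [554.9, -12.5, 73.1]
tcp_rot: [-179.6, -0.2, 102.3]
ft_force: [-1.8, -0.2, 1.7]
finger_gap: 0.0
grip_force: 0.0
```

```bash
python3 chk.py; cat > arc.py <<'E'
from h import *
def arc(th,off,z=34):  # pusher pose behind the knob
    a=np.radians(th);t=np.array([-np.sin(a),np.cos(a)]);k=np.array([-58,33])+55*np.array([np.cos(a),np.sin(a)]);return (*(k-off*t),z,th+90)
E
python3 -c "
from arc import *
shift(arc(-121.6,42,79),arc(-121.6,42,34))"
```

```text
now dock [-12.5  -1.2  73.1] yaw rel 89.94 t 13.3 F dock [-1.8  0.2  1.7]
[27.1, 30.9, 54.9] [-0.007, -0.003, -0.001]
5986 [-5.80764759 38.40123547 26.19727876] [44.80119871 83.36672362 31.76128243] ((19.464235305786133, 61.04584503173828), (44.9727668762207, 50.54738998413086), 89.59200286865234)
now dock [-12.1  -2.2  82.7] yaw rel 89.96 t 13.35 F dock [ 6.2 -2.5  2.3]
[10.3, -110.5, 3.6] [0.001, -0.0, 2.122]
[10.4, -110.5, 48.6] [0.001, -0.0, 2.122]
```

Emit:
jog_arm --rows '[[[4,-40,0],[0,0,0.14]],[[8,-80,0],[0,0,0.28]],[[10,-110,0],[0,0,0.42]],[[10,-110,0],[0,0,0.56]],[[10,-110,0],[0,0,0.7]],[[10,-110,0],[0,0,0.84]],[[10,-110,0],[0,0,0.98]],[[10,-110,0],[0,0,1.12]],[[10,-110,0],[0,0,1.26]],[[10,-110,0],[0,0,1.4]]]'

```text
time: 14.35
tool_pos: [447.1, -25.8, 77.5]
tcp_rot: [-180.0, -0.0, 21.8]
ft_force: [-0.2, 0.2, 0.2]
finger_gap: -0.3
grip_force: 0.0
```

```bash
python3 -c "
from arc import *
shift(arc(-121.6,42,79),arc(-121.6,42,34))"
```

```text
now dock [-120.6    9.    77.5] yaw rel 9.42 t 14.35 F dock [-0.1  0.2  0.2]
[-2.1, 0.5, -1.5] [-0.0, -0.0, 0.716]
[-2.1, 0.5, 43.5] [-0.0, -0.0, 0.716]
```

Emit:
jog_arm --rows '[[[-2,0.5,0],[0,0,0.14]],[[-2,0.5,0],[0,0,0.28]],[[-2,0.5,0],[0,0,0.42]],[[-2,0.5,0],[0,0,0.56]],[[-2,0.5,0],[0,0,0.7]],[[-2,0.5,15],[0,0,0.716]],[[-2,0.5,30],[0,0,0.716]],[[-2,0.5,38],[0,0,0.716]],[[-2,0.5,43],[0,0,0.716]],[[-2,0.5,43],[0,0,0.716]]]'

```text
time: 15.35
tool_pos: [444.9, -26.8, 33.9]
tcp_rot: [180.0, 0.1, -18.9]
ft_force: [-0.5, 0.7, 0.6]
finger_gap: 0.0
grip_force: 0.0
```

```bash
python3 -c "
from arc import *
shift(arc(-121.6,30),arc(-121.6,24),*[arc(t,19) for t in np.arange(-120,-79,6)])
wrist('w6')"
```

```text
now dock [-123.     8.5   33.9] yaw rel 328.73 t 15.35 F dock [-0.3  0.8  0.6]
[12.5, 0.1, -0.2] [0.0, 0.001, 0.006]
[18.5, 0.2, -0.2] [0.0, 0.001, 0.006]
[25.0, 0.7, -0.2] [0.0, 0.001, -0.022]
[30.9, 2.3, -0.2] [-0.0, 0.001, -0.127]
[36.9, 3.2, -0.2] [-0.0, 0.001, -0.232]
[43.0, 3.5, -0.2] [-0.0, 0.001, -0.336]
[49.1, 3.2, -0.2] [-0.0, 0.001, -0.441]
[55.1, 2.2, -0.2] [-0.0, 0.001, -0.546]
[61.0, 0.6, -0.2] [-0.0, 0.001, -0.65]
```

View pics/w6.png

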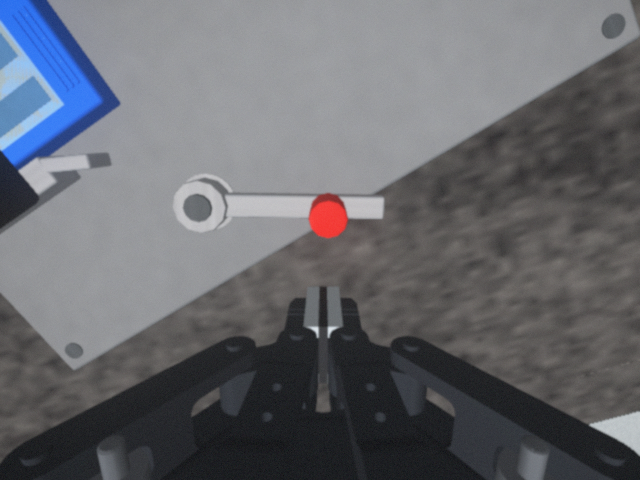

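The knob at (328,215) is squarely ahead of the shut fingertips at (323,290), so I'll push it along the arc.

Emit:
jog_arm --rows '[[[9,0,0],[0,0,0]],[[15,0.2,0],[0,0,0]],[[20,0.4,0],[0,0,0]],[[25,0.7,0],[0,0,-0.022]],[[31,2.3,0],[0,0,-0.127]],[[37,3.2,0],[0,0,-0.232]],[[43,3.5,0],[0,0,-0.336]],[[49,3.2,0],[0,0,-0.441]],[[55,2.2,0],[0,0,-0.546]],[[61,0.6,0],[0,0,-0.65]]]'

```text
time: 16.4
tool_pos: [503.0, -47.1, 34.1]
tcp_rot: [-180.0, 0.0, 18.7]
ft_force: [-1.2, 0.3, 0.4]
finger_gap: -0.0
grip_force: 0.5
```

```bash
cat >> arc.py <<'E'
def knob():
    p,W,d=wrist('k%d'%int(r.sense()['time']*100));D=np.load('dock.npz')
    V=R.from_euler('z',-float(D['yaw'])).apply((W-[*D['o'],0]).reshape(-1,3)).reshape(W.shape)
    h=cv2.cvtColor(p,cv2.COLOR_BGR2HSV);m=((h[...,0]<8)|(h[...,0]>172))&(h[...,1]>150)&(np.abs(V[...,2]-46)<6)&(np.hypot(V[...,0]+58,V[...,1]-33)<75)
    k=V[m].mean(0);print("knob",m.sum(),k,np.degrees(np.arctan2(k[1]-33,k[0]+58)))
E
python3 -c "
from arc import *
knob()
shift(*[arc(t,19) for t in np.arange(-78,-23,6)])"
```

```text
knob 1147 [-50.62995818 -21.87545823  48.14851319] -82.35067042418216
now dock [-69.7 -24.2  34.4] yaw rel 6.64 t 16.45 F dock [-1.1  0.6  0.5]
[4.5, 1.1, 0.4] [0.0, -0.0, -0.094]
[10.5, 2.2, 0.4] [0.0, -0.0, -0.198]
[16.6, 2.7, 0.4] [0.0, -0.0, -0.303]
[22.6, 2.6, 0.4] [0.0, -0.0, -0.408]
[28.7, 1.8, 0.4] [0.0, -0.0, -0.513]
[34.6, 0.4, 0.4] [0.0, -0.0, -0.617]
[40.4, -1.6, 0.4] [0.0, -0.0, -0.722]
[45.9, -4.2, 0.4] [0.0, -0.0, -0.827]
[51.1, -7.4, 0.4] [0.0, -0.0, -0.931]
[55.9, -11.1, 0.4] [0.0, -0.0, -1.036]
```

Emit:
jog_arm --rows '[[[4.5,1.1,0],[0,0,-0.094]],[[10.5,2.2,0],[0,0,-0.198]],[[16.6,2.7,0],[0,0,-0.303]],[[22.6,2.6,0],[0,0,-0.408]],[[28.7,1.8,0],[0,0,-0.513]],[[34.6,0.4,0],[0,0,-0.617]],[[40.4,-1.6,0],[0,0,-0.722]],[[45.9,-4.2,0],[0,0,-0.827]],[[51.1,-7.4,0],[0,0,-0.931]],[[55.9,-11.1,0],[0,0,-1.036]]]'

```text
time: 17.45
tool_pos: [552.3, -18.9, 34.0]
tcp_rot: [-180.0, 0.0, 77.9]
ft_force: [-0.2, -2.2, -0.4]
finger_gap: -0.1
grip_force: 0.5
```

```bash
python3 -c "
from arc import *
knob()
shift(*[arc(t,19) for t in [-20,-15,-10,-6,-3,-1,0]])"
```

```text
knob 1141 [-7.66732069 12.03130597 48.13900481] -22.61670703714653
now dock [-15.8  -6.4  34.2] yaw rel 65.88 t 17.5 F dock [0.4 0.4 1. ]
[3.7, 1.6, 0.2] [-0.0, -0.0, -0.072]
[8.6, 2.7, 0.2] [-0.0, -0.0, -0.159]
[13.7, 3.3, 0.2] [-0.0, -0.0, -0.246]
[17.7, 3.5, 0.2] [-0.0, -0.0, -0.316]
[20.8, 3.5, 0.2] [-0.0, -0.0, -0.369]
[22.8, 3.4, 0.2] [-0.0, -0.0, -0.404]
[23.8, 3.3, 0.2] [-0.0, -0.0, -0.421]
```

Emit:
jog_arm --rows '[[[3.7,1.6,0],[0,0,-0.072]],[[8.6,2.7,0],[0,0,-0.159]],[[13.7,3.3,0],[0,0,-0.246]],[[17.7,3.5,0],[0,0,-0.316]],[[20.8,3.5,0],[0,0,-0.369]],[[22.8,3.4,0],[0,0,-0.404]],[[23.8,3.3,0],[0,0,-0.421]],[[23.8,3.3,0],[0,0,-0.421]]]'

```text
time: 18.3
tool_pos: [560.6, 3.5, 34.2]
tcp_rot: [-180.0, 0.0, 101.8]
ft_force: [-0.3, -1.4, -0.4]
finger_gap: 0.3
grip_force: 0.5
```

```bash
python3 -c "
from arc import *
knob()
shift(arc(0,19),arc(0,17))"
```

```text
knob 1140 [-3.74380469 34.11215522 48.17335542] 1.1742968267691891
now dock [-3.5 13.2 34.2] yaw rel 89.34 t 18.35 F dock [-0.4 -1.5 -1.5]
[0.8, 0.5, 0.2] [-0.0, 0.0, -0.012]
[2.8, 0.5, 0.2] [-0.0, 0.0, -0.012]
```

Emit:
jog_arm --rows '[[[1,0.4,0],[0,0,-0.012]],[[2,0.4,0],[0,0,-0.012]],[[3,0.4,0],[0,0,-0.012]],[[3,0.4,0],[0,0,-0.012]]]'

```text
time: 18.75
tool_pos: [560.7, 4.0, 34.4]
tcp_rot: [-180.0, 0.2, 102.5]
ft_force: [0.6, -13.4, -2.8]
finger_gap: 0.1
grip_force: 6.5
```

```bash
python3 -c "
from arc import *
knob()
shift(arc(0,19))"
```

```text
knob 1140 [-3.7327     34.25168875 48.18435396] 1.3213071034166848
now dock [-3.3 13.7 34.3] yaw rel 90.07 t 18.8 F dock [ -2.5 -12.7  -2.1]
[0.3, 0.3, 0.3] [-0.0, 0.004, 0.001]
```

The latch is against its stop: the force rises to 13 N with no movement. I'll draw the hand clear and check.

Emit:
jog_arm --rows '[[[-6,0,0],[0,0,0]],[[-20,0,0],[0,0,0]],[[-40,0,-10],[0,0,0]],[[-60,0,-50],[0,0,0]],[[-70,0,-95],[0,0,0]],[[-80,0,-140],[0,0,0]],[[-80,0,-160],[0,0,0]],[[-80,0,-160],[0,0,0]],[[-80,0,-160],[0,0,0]]]'

```text
time: 19.7
tool_pos: [578.1, -71.8, 194.5]
tcp_rot: [179.9, 0.0, 102.5]
ft_force: [-0.1, 0.3, -0.2]
finger_gap: -0.0
grip_force: 0.0
```

```bash
python3 -c "
from arc import *
knob()
exec(open('chk.py').read())
import glob,os;f=max(glob.glob('pics/wc*.png'),key=os.path.getmtime);os.rename(f,'pics/end.png')"
```

```text
knob 267 [-3.67516169 32.06423093 49.0801356 ] -0.98684723595339
now dock [ -3.3 -63.6 193.1] yaw rel 90.13 t 19.75 F dock [-0.2 -0.2 -0.9]
[89.4, 21.8, 175.1] [-0.001, -0.001, 0.002]
2706 [-5.0211338  37.96204022 25.88327425] [44.48404102 84.56854231 32.05733246] ((19.763246536254883, 61.2453727722168), (49.493961334228516, 46.5867805480957), 0.09479411691427231)
```

View pics/end.png

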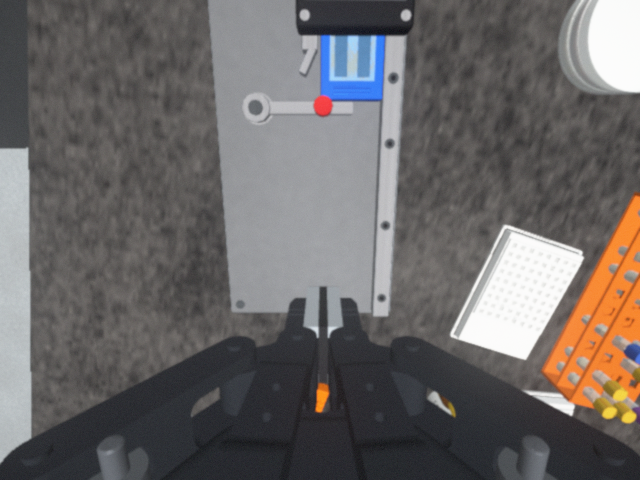

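The final view shows the cartridge seated under the block against the rail. The latch arm lies across behind it, with the knob at (323,106), and the hand is clear.

```bash
python3 -c "
from bench import r
print(r.hand_in())"
```

```text
the job is handed in; nothing more can be done
None
```

I handed the job in at about 20 s: the cartridge is home against the rail and end stop, the latch is shut behind it, and the hand is clear, though the hand-in reported no score.

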